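Snap the split clip onto the turntable spindle

TASK

The turntable's platter is only held down once the steel split clip sits in the groove of its spindle: pick up the fork tool, set its fork to the back of the clip and push the clip sideways along the washer onto the spindle until it snaps in. Feel for the snap and do not force it once it is home, touch the clip with nothing but the fork, and leave everything else where it is. Then lay the fork tool back on the board, off the turntable, and let go of it.

Things in the scene. Friction and masses are not known exactly. Their poses are not given: they have to be found in the camera images.
- stand: turntable: fixed black foot, and a white flat slippery thrust washer 184 mm across, top 34 mm above the board. Round it turns a grey platter, 356 mm across, top 26 mm above the board, with loose things on it, none on the -x side. Origin: on the board at the turntable's middle; z up; the clip lies on the -x side and is to be pushed along +x.
- washer_mid (a point): turntable's middle on the washer's top. Near it rises the steel spindle: neck (spindle_c0; the groove) 16 mm in diameter up to 9 mm above the washer, then a head 24 mm in diameter up to 20 mm. Rigid, but clamped anywhere in a black slot along the stand's x: its axis is up to 17 mm off this point along x, either way, and up to 1 mm along y; where exactly is not measured.
- clip: steel split clip, 6 mm thick, 40 g, flat and loose on the washer, mouth (its +x) towards the spindle within 0.15 rad. Origin: underside, where the spindle's axis comes when home; z up. A U: back bar 30 mm wide from x -16.3 to -8.3 mm, and two springy arms (inner faces y +-9, outer +-14 mm) with lips at x 6.3 mm that leave 12 mm between them, and flared ends beyond, to x 18 mm.
- clip_tab (a point): end of the tab that stands out from the middle of the clip's back bar: 8 mm wide, 6 mm thick, 10 mm long, end at clip x -26.3 mm; this point is 3 mm above the clip's underside. The fork's notch goes round it.
- lip_l (a point): centre (radius 2 mm) of the lip of the clip's +y arm, 3 mm above the underside. The flared ends meet the neck about 17 mm before home; the push rises to about 8 to 12 N as the arms spread, drops to nothing once the lips pass, 6 mm before home, and the clip jumps on until its back bar stops hard on the neck. Over 20 N bends it.
- lip_r (a point): centre of the lip of the clip's -y arm; the two lip centres are 16 mm apart at rest and home, 20 mm when spread over the neck
- fork: fork tool, 130 mm long, about 90 g, lying on the board near a screwdriver (either may be in either place). Dark wooden handle x -55 to 30 mm, 18 mm wide (y), 3 to 28 mm above the underside, with a small heel under its rear end. Origin: underside, 75 mm behind the prong tips; x towards the prongs, z up. Grip the handle across y near the origin.
- fork_tip (a point): point midway between the prong tips, 3 mm above the tool's underside. Flat steel fork, 6 mm thick, at the underside: shank 12 mm wide, then two prongs, each 7 mm wide, 28 mm over both, with a notch 14 mm wide and 15 mm deep between them; the tips push on the clip's back bar on both sides of its tab.
- driver: the black-handled screwdriver, a bystander lying along its x; leave it alone
- stapler: bystander: chrome stapler, 120 mm long, 36 mm high, on the platter
- tape_roll: bystander: roll of clear tape, 56 mm across, 19 mm high, on the platter
- bowl: bystander: glass bowl, 66 mm across, 32 mm high, on the platter
- eraser: bystander: eraser block 45 x 20 x 12 mm, on the platter
- binder: bystander: binder clip, 32 mm wide, 36 mm high, on the platter
There are look-alikes about, which are no part of the job. What is meant by the fork is not green, and is the smaller of those in its own colour.

How it is judged:
By the outcome, as a careful person would: the job done as asked, in the order asked, and still so for the second after the job is handed in, with the robot touching nothing.
It also fails if it takes over 66 s, if anything falls off the work surface, if the arm or the gripper's body presses on something with over 40 N, if the wrist force passes 120 N, or if a joint passes its speed limit or range.

ROBOT

A 6-joint arm with a two-finger parallel gripper is mounted at the origin on the work surface. World frame = base frame: x ahead of the robot, y to its left, z up, the work surface at z = 0. Lengths are in m, angles in rad, forces in N, time in s.
With the tool pointing down it reaches from about 0.35 to 0.975 m from the base axis. Payload 4.9 kg.
Tool frame: the origin (TCP) lies midway between the tips of the shut fingers; the grasp point (between the pads) lies 19 mm behind it; x points along the fingers, y is the direction in which the jaws open and shut, and the axes are right-handed (so a half turn about x gives the same grasp; the last joint's range is limited). The gripper opens to 85 mm and grips with 20 to 120 N. Pads are 22 mm wide; open, the fingers measure 114 mm over their backs; the gripper's body (76 mm by 85 mm) begins 54 mm behind the grasp point. The pads swing forward as they close: fully open they stand 13 mm farther back than shut.
Start: joints at [1.191, 0.053, 1.613, -0, 1.476, -0.119], TCP at [0.161, 0.604, 0.231] pointing down, gripper open.
Joint ranges: [-3.01, 3.01], [-1.01, 2.22], [0.06, 2.58], [-1.02, 4.17], [0.09, 2.62], [-3.14, 3.14]. Speed limits (rad/s): [2.57, 2.57, 3.14, 3.14, 3.14, 3.14].

INTERFACE

Orientations are given as a rotation vector (axis times angle).
In Python, from station import ctrl gives the robot as it stands.
- The arm moves only by the shell command python3 -m handwheel 'ROWS' [FORCE]. ROWS is JSON, a list of rows, each a list of 3 entries, a list of its own where there are three numbers: the finger opening in m, from 0 to 0.0854, then the shift along the tool's x, y, z in m, then the turn, a rotation vector about the tool's x, y, z in degrees. In form: [[claw, [dx, dy, dz], [ax, ay, az]], ...]. A call has 1 to 10 rows; each row shifts and turns the commanded pose from where the row before left it, along the tool's axes as they then stand; what a row does not reach is not made up. A row lasts 1/12 s, in which the tool goes at most 41.7 mm and 7.16 degrees, less where a joint would pass 70% of its speed; a pose out of reach is approached as far as the arm can. A call with a gripper value outside its range is refused whole. The fingers move at their own pace and stop on an object; FORCE is the grip in N (left out, the last holds). Time passes only in rows, so rows that do not move let the fingers close. It gives the time, the measured TCP pose, the force and the opening at its end, in the units of the state.
- ctrl.get_obs(): the state, without advancing time (a new reading comes with each control period).
- ctrl.get_image(name): name is "side" or "top"; returns the picture (420x560x3 uint8, red, green, blue); there is no depth.
- ctrl.camera_params(name): a dict with "vertical_fov" (degrees; the focal length in pixels is half the picture's height over the tangent of half this angle, whatever the lens; pixels are square), "cx", "cy" (the principal point, pixels), "rvec" (rotation vector, rad) and "tvec" (3), from world to camera coordinates, as OpenCV has them. Camera axes: x right, y down, z forward; pixel columns grow to the right and rows downward; lengths in m; the calibration is good to about 2 mm. A picture is of the moment at which its call begins. camera_params takes no time and is no camera call.
- ctrl.finish_job(): hands the job in, once; it reports no verdict.
Trained networks look in the newest picture that a camera, given by its name, has taken for a name from the list of things; names that differ only in an ending like _2 or _b are one class to them, and where a whole thing is asked for, a point or a joint stands for the part that bears it (a point fixed in the world has none). Each returns a list of dicts, best first, with "score" (0 to 1); they miss things now and then, are a little off and sometimes report something else, mostly with a low value. They report only what shows in the picture. A call takes as long as a camera call. They do not tell look-alikes from the thing itself.
- ctrl.look_for(thing, camera): "box" ([centre column, centre row, width, height] in pixels, round what is visible of it).
- ctrl.silhouettes(thing, camera): "mask" (420x560 bool, what is visible of it) and "box" ([centre column, centre row, width, height] in pixels, round what is visible of it).
- ctrl.tip_of(thing, camera): "centre" ([row, column] in pixels: a listed point, or the origin of a listed thing).
The state is a dict: "t": time; "q": joint angles; "dq": joint speeds; "effort": joint torques, N m; "tool_pos": TCP position; "tool_rot": TCP orientation; "contact_force": force on the tool from outside, world axes, zero at the start; "wrist_torque": the same for the moment, N m; "opening": finger opening in m.
Only numpy, scipy, OpenCV 4.12 (cv2) and the standard library are available. Lean on these libraries where they do the work, as an engineer would, in place of code of your own. Each camera call takes 0.05 s, during which the arm holds its last target.

## Working session

There is one attempt and no reset: what is moved stays moved. The work goes in short steps, Python scripts to look and compute and a shell command to move; the robot and the scene stay as the last step left them, time stands still between calls to the robot, and variables do not carry over. Pictures are saved under pics/ and viewed, and the job is handed in when it is done.

```bash
ls; mkdir -p pics
cat > h.py <<'E'
import numpy as np,cv2,math
from station import ctrl
from scipy.spatial.transform import Rotation as R
def cam(n):
    p=ctrl.camera_params(n); f=210/math.tan(math.radians(p["vertical_fov"])/2)
    return np.array([[f,0,p["cx"]],[0,f,p["cy"]],[0,0,1]]),np.array(p["rvec"],float).ravel(),np.array(p["tvec"],float).ravel(),p
def proj(n,P):
    K,r,t,_=cam(n); return cv2.projectPoints(np.array(P,float).reshape(-1,3),r,t,K,None)[0].reshape(-1,2)
def back(n,uv,z):
    K,r,t,_=cam(n); M=cv2.Rodrigues(r)[0]; c=-M.T@t
    d=M.T@np.linalg.inv(K)@np.array([uv[0],uv[1],1.]); return c+d*(z-c[2])/d[2]
def save(n,name,crop=None,s=1):
    im=ctrl.get_image(n); im=im[:,:,::-1]
    if crop: a,b,c,d=crop; im=im[b:d,a:c]
    if s!=1: im=cv2.resize(im,None,fx=s,fy=s,interpolation=cv2.INTER_CUBIC)
    cv2.imwrite("pics/"+name,im)
def tri(a,b):
    # a=(u,v) in top, b in side
    Ps=[];
    for n in("top","side"):
        K,r,t,_=cam(n);Ps.append(K@np.c_[cv2.Rodrigues(r)[0],t])
    X=cv2.triangulatePoints(Ps[0],Ps[1],np.array(a,float).reshape(2,1),np.array(b,float).reshape(2,1)).ravel();return X[:3]/X[3]
E
python3 - <<'E'
from h import *
for n in("top","side"):
    print(cam(n)[3]); save(n,n+"0.png")
o=ctrl.get_obs();print(o)
E
```

```text
pics
{'vertical_fov': 42.73831686274555, 'cx': 276.98823812646634, 'cy': 211.64095982445818, 'rvec': array([ 2.13884193, -2.12227192,  0.14797234]), 'tvec': array([-0.09456547,  0.55983765,  1.54524887])}
{'vertical_fov': 55.66061780148174, 'cx': 275.09876496200496, 'cy': 209.96135258293185, 'rvec': array([ 2.22301933, -0.33027485,  0.18773719]), 'tvec': array([-0.54635535,  0.07631791,  0.92803874])}
{'t': 0.1, 'q': array([ 1.19102755e+00,  5.33435753e-02,  1.61415301e+00, -1.48560111e-05,
        1.47599272e+00, -1.19003771e-01]), 'dq': array([-0.00083106, -0.00264469, -0.00258788, -0.00098982,  0.00157101,
       -0.00138831]), 'effort': array([ 2.27516462e-04, -3.94902313e+01, -3.71364641e+01, -1.72027403e-04,
        3.87589331e-03,  1.07532568e-05]), 'tool_pos': array([0.16093391, 0.6033446 , 0.23015545]), 'tool_rot': array([ 0.20326123,  1.56153993, -0.20616097]), 'contact_force': array([0.44241903, 0.71772585, 0.1802094 ]), 'wrist_torque': array([-0.01261332,  0.00317065, -0.00974564]), 'opening': 0.08540266613338765}
```

View pics/top0.png

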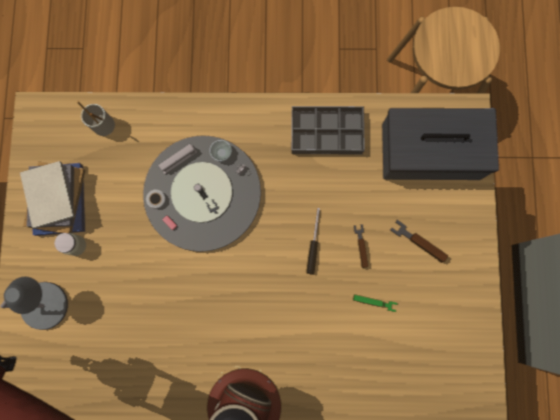

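View pics/side0.png

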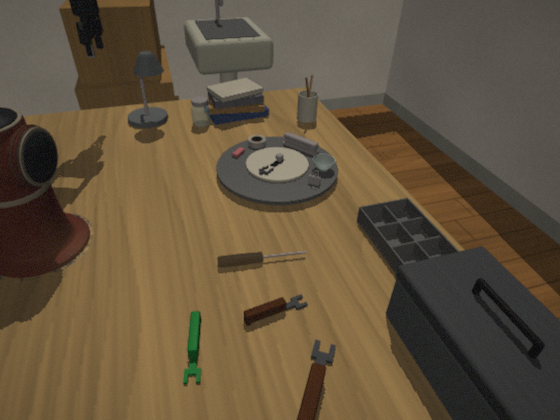

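The top view shows the turntable at (202,193), with the clip on its washer at about (210,205). The small brown fork is at (362,247) with prongs up at (359,229). The larger brown fork at (420,242) and the green one at (375,302) are look-alikes.

Run:
```python
from h import *
Z=dict(fork=0.0,fork_tip=.003,washer_mid=.034,clip=.034,clip_tab=.037,lip_l=.037,lip_r=.037,driver=0,stand=0)
for n in("top","side"):
    save(n,n+"1.png",(140,130,270,260) if n=="top" else (210,120,350,210),5)
    for th in Z:
        for d in ctrl.tip_of(th,n)[:3]:
            r,c=d["centre"]; print(n,th,round(d["score"],2),np.round([c,r],1),np.round(back(n,(c,r),Z[th]),4))
print(ctrl.get_obs()["t"])
```

```text
top fork 0.9 [423.  247.8] [ 0.4606 -0.5277  0.    ]
top fork 0.67 [362.3 250.1] [ 0.4523 -0.3463  0.    ]
top fork 0.51 [370.1 299.1] [ 0.3074 -0.367   0.    ]
top fork_tip 0.84 [393.9 224.6] [ 0.5297 -0.442   0.003 ]
top fork_tip 0.81 [357.  223.6] [ 0.532  -0.3312  0.003 ]
top fork_tip 0.76 [393.4 305.3] [ 0.2901 -0.4346  0.003 ]
top washer_mid 0.89 [198.5 187.9] [0.6328 0.1467 0.034 ]
top clip 0.5 [213.  208.2] [0.5712 0.1013 0.034 ]
top clip_tab 0.51 [215.7 215. ] [0.5503 0.0922 0.037 ]
top driver 0.63 [314.7 237.9] [ 0.488  -0.2038  0.    ]
top stand 0.91 [203.1 193.3] [0.623  0.1378 0.    ]
side fork 0.95 [195.  345.7] [ 0.3023 -0.3732  0.    ]
side fork 0.85 [312.5 397.5] [ 0.4724 -0.5245  0.    ]
side fork 0.71 [271.6 310.9] [ 0.4589 -0.3391  0.    ]
side fork_tip 0.92 [191.2 379.6] [ 0.2866 -0.4377  0.003 ]
side fork_tip 0.83 [303.4 300.1] [ 0.528  -0.3341  0.003 ]
side fork_tip 0.75 [324.3 342.5] [ 0.5304 -0.4368  0.003 ]
side washer_mid 0.62 [277.3 161.5] [0.6238 0.1425 0.034 ]
side clip 0.49 [267.2 170.5] [0.5814 0.104  0.034 ]
side clip_tab 0.44 [263.4 173.3] [0.5657 0.0886 0.037 ]
side lip_l 0.19 [260.2 172.1] [0.5588 0.0969 0.037 ]
side lip_r 0.19 [260.2 172.1] [0.5588 0.0969 0.037 ]
side driver 0.83 [260.6 263.7] [ 0.4731 -0.209   0.    ]
side stand 0.8 [273.5 174.5] [0.6085 0.1287 0.    ]
1.1
```

```bash
ls pics
```

```text
side0.png
side1.png
top0.png
top1.png
```

View pics/top1.png

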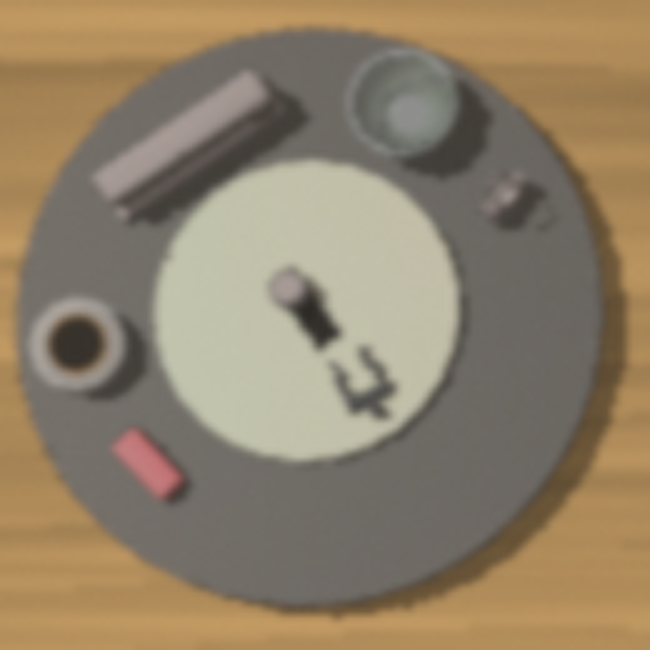

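View pics/side1.png

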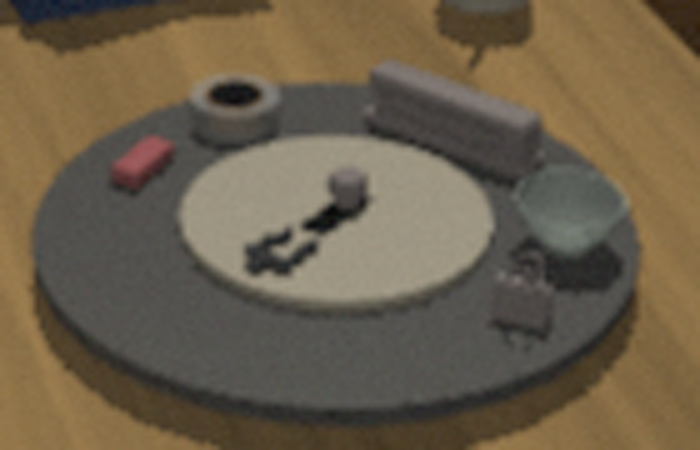

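Run:
```python
from h import *
im=ctrl.get_image("top"); sv=ctrl.get_image("side")
cv2.imwrite("pics/ft.png",cv2.resize(im[215:275,335:390,::-1],None,fx=8,fy=8,interpolation=cv2.INTER_CUBIC))
cv2.imwrite("pics/fs.png",cv2.resize(sv[285:330,235:315,::-1],None,fx=8,fy=8,interpolation=cv2.INTER_CUBIC))
cv2.imwrite("pics/ct.png",cv2.resize(im[180:220,185:235,::-1],None,fx=14,fy=14,interpolation=cv2.INTER_CUBIC))
cv2.imwrite("pics/cs.png",cv2.resize(sv[145:185,245:305,::-1],None,fx=12,fy=12,interpolation=cv2.INTER_CUBIC))
# washer fit
for n,I,c in(("top",im,(201,192)),("side",sv,(277,164))):
    L=I.astype(int).sum(2); m=(L>420).astype(np.uint8) if n=="top" else (L>330).astype(np.uint8)
    win=np.zeros_like(m); s=40; win[c[1]-s:c[1]+s,c[0]-s-5:c[0]+s+5]=1; m*=win
    k,lab,st,ce=cv2.connectedComponentsWithStats(m); i=1+np.argmax(st[1:,4]); print(n,st[i])
    cs,_=cv2.findContours((lab==i).astype(np.uint8),cv2.RETR_EXTERNAL,cv2.CHAIN_APPROX_NONE)
    h=cv2.convexHull(max(cs,key=len)); P=np.array([back(n,p,.034)[:2] for p in h[:,0]])
    A=np.c_[2*P,np.ones(len(P))]; x=np.linalg.lstsq(A,(P**2).sum(1),rcond=None)[0]
    print("washer",x[:2],"r",np.sqrt(x[2]+x[:2]@x[:2]))
for n in("top","side"):
  ctrl.get_image(n)
  for d in ctrl.silhouettes("fork",n)[:4]:
    m=d["mask"]; ys,xs=np.nonzero(m); P=np.array([back(n,(x,y),.015)[:2] for x,y in zip(xs,ys)])
    mu=P.mean(0); w,v=np.linalg.eigh(np.cov(P.T)); a=v[:,1]*np.sign(v[0,1]); t=(P-mu)@a
    print(n,round(d["score"],2),mu.round(4),np.degrees(np.arctan2(a[1],a[0])).round(1),np.round(t.max()-t.min(),3),np.round((mu+a*t.max()),3))
print(ctrl.get_obs()["tool_rot"],R.from_rotvec(ctrl.get_obs()["tool_rot"]).as_matrix().round(3))
```

```text
top [ 171  162   61   60 2693]
washer [0.62243675 0.13989257] r 0.09150518292417181
side [ 246  147   63   34 1460]
washer [0.62104416 0.13873278] r 0.09142827749087275
top 0.81 [ 0.4598 -0.3411] 7.4 0.125 [ 0.525 -0.333]
top 0.64 [ 0.4707 -0.5226] 56.7 0.183 [ 0.526 -0.438]
top 0.59 [ 0.3015 -0.37  ] 76.8 0.116 [ 0.315 -0.314]
side 0.87 [ 0.4833 -0.5062] 53.8 0.148 [ 0.53  -0.443]
side 0.78 [ 0.3009 -0.3823] 79.3 0.145 [ 0.315 -0.308]
side 0.7 [ 0.4576 -0.3435] 5.2 0.127 [ 0.526 -0.337]
[ 0.20470011  1.56110608 -0.20474362] [[-0.     0.258  0.966]
 [-0.     0.966 -0.258]
 [-1.    -0.    -0.   ]]
```

View pics/ft.png

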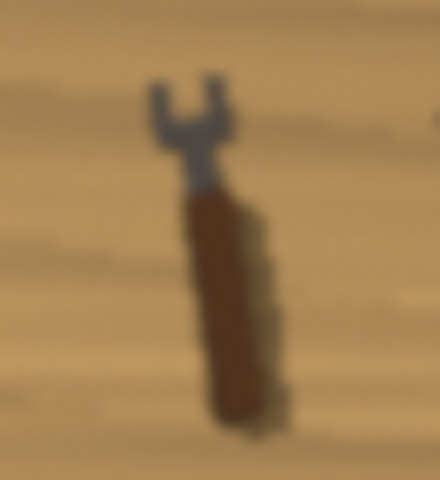

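View pics/fs.png

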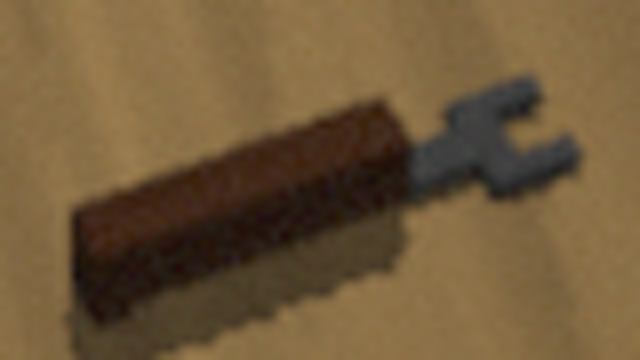

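View pics/ct.png

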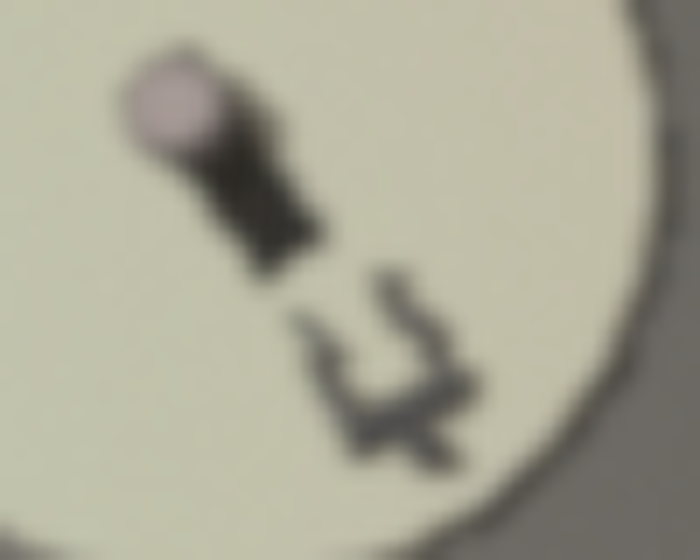

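View pics/cs.png

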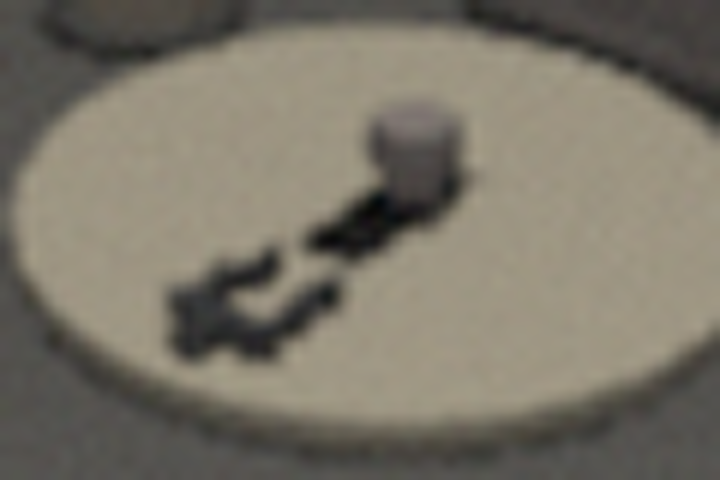

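Run:
```python
from h import *
T=lambda U,V:((U+.5)/14-.5+185,(V+.5)/14-.5+180)
S=lambda U,V:((U+.5)/12-.5+245,(V+.5)/12-.5+145)
zt=.040
g={k:back("top",T(*p),z)[:2] for k,(p,z) in dict(fl=((295,312),zt),fr=((385,270),zt),tab=((450,465),zt),bl=((360,455),zt),br=((475,380),zt),slot=((292,255),.034),head=((176,103),.054)).items()}
for k in g: print(k,g[k].round(4))
W=np.array([.6217,.1393])
b=lambda a:np.degrees(np.arctan2(a[1],a[0]))
fm=(g["fl"]+g["fr"])/2; bm=(g["bl"]+g["br"])/2
print("clip yaw tab->fm",b(fm-g["tab"]),"len",np.linalg.norm(fm-g["tab"])*1e3,"bar perp",b(g["bl"]-g["br"])-90,np.linalg.norm(g["bl"]-g["br"])*1e3)
print("slot-head dir",b(g["head"]-g["slot"]),"W-slot",b(W-g["slot"]),np.linalg.norm(W-g["slot"])*1e3, "tab->head",b(g["head"]-g["tab"]),"head off",(g["head"]-W)*1e3, np.linalg.norm(g["head"]-W)*1e3)
print("side head",back("side",S(418,112),.054),"flares",back("side",S(278,258),.040),back("side",S(335,290),.040))
# predicted overlays: fork pose
p=np.array([.457,-.342]);y=np.radians(7)
for y0,p in((6.5,(.456,-.3425)),):
  c,s=np.cos(np.radians(y0)),np.sin(np.radians(y0))
  L=[(75,14,6),(75,-14,6),(75,7,6),(75,-7,6),(30,9,28),(30,-9,28),(-55,9,28),(-55,-9,28)]
  P=[(p[0]+(c*a-s*q)/1e3,p[1]+(s*a+c*q)/1e3,z/1e3) for a,q,z in L]
  print(((proj("top",P)-[335,215]+.5)*8-.5).round()); print(((proj("side",P)-[235,285]+.5)*8-.5).round())
```

```text
fl [0.5894 0.123 ]
fr [0.5986 0.1041]
tab [0.5566 0.0891]
bl [0.5587 0.1083]
br [0.5749 0.0842]
slot [0.6028 0.125 ]
head [0.6318 0.1475]
clip yaw tab->fm 33.2430000228828 len 44.69270419992708 bar perp 34.12719160401545 29.0490602653332
slot-head dir 37.91626480648876 W-slot 37.18856868122193 23.663538247368184 tab->head 37.88071257636655 head off [10.08862715  8.23933264] 13.025628593717979
side head [0.63213286 0.15029253 0.054     ] flares [0.58675767 0.11708516 0.04      ] [0.59565888 0.09996059 0.04      ]
[[151.  79.]
 [225.  71.]
 [170.  77.]
 [207.  73.]
 [187. 190.]
 [236. 184.]
 [217. 419.]
 [266. 414.]]
[[536.  74.]
 [586. 155.]
 [548.  94.]
 [573. 134.]
 [388.  87.]
 [419. 141.]
 [ 64. 197.]
 [ 90. 255.]]
```

```bash
python3 -m handwheel '[[0.085,[0,0,0],[-7.15,0,0]],[0.085,[0,0,0],[-7.15,0,0]],[0.085,[0,0,0],[-7.15,0,0]],[0.085,[0,-0.035,0.017],[0,0,0]],[0.085,[0,-0.035,0.017],[0,0,0]],[0.085,[0,-0.035,0.017],[0,0,0]],[0.085,[0,-0.035,0.017],[0,0,0]],[0.085,[0,-0.035,0.017],[0,0,0]],[0.085,[0,-0.035,0.017],[0,0,0]],[0.085,[0,-0.035,0.017],[0,0,0]]]' 100
python3 -m handwheel '[[0.085,[0,-0.035,0.017],[0,0,0]],[0.085,[0,-0.035,0.017],[0,0,0]],[0.085,[0,-0.035,0.017],[0,0,0]],[0.085,[0,-0.035,0.017],[0,0,0]],[0.085,[0,-0.035,0.017],[0,0,0]],[0.085,[0,-0.035,0.017],[0,0,0]],[0.085,[0,-0.035,0.017],[0,0,0]],[0.085,[0,-0.04,0.0],[0,0,0]],[0.085,[0,-0.04,0.0],[0,0,0]],[0.085,[0,-0.04,0.0],[0,0,0]]]'
cat > st.py <<'E'
from h import *
import sys
o=ctrl.get_obs(); M=R.from_rotvec(o["tool_rot"]).as_matrix()
hd=lambda v:round(float(np.degrees(np.arctan2(v[1],v[0]))),2)
print("t",o["t"].__round__(2),"pos",o["tool_pos"].round(4),"head",hd(M[:,2]),"tilt",M[:,0].round(3),"F",o["contact_force"].round(2),"q6",o["q"][5].round(2),"open",round(o["opening"],4))
if len(sys.argv)>3:
    g=np.array([float(x) for x in sys.argv[1:4]]); print("to go (tool xyz)",(M.T@(g-o["tool_pos"])).round(4))
if len(sys.argv)>4: print("turn ax",hd(M[:,2])-float(sys.argv[4]))
E
python3 st.py .455 -.3425 .1 6.5
```

```text
t: 2.23
tool_pos: [0.3077, 0.3724, 0.2315]
tool_rot: [-0.089, 1.568, 0.09]
contact_force: [0.4, -0.0, -0.0]
opening: 0.0847
t: 3.07
tool_pos: [0.4668, 0.0229, 0.2315]
tool_rot: [-0.089, 1.568, 0.089]
contact_force: [0.1, -0.4, 0.5]
opening: 0.0847
t 3.07 pos [0.4668 0.0229 0.2315] head 6.51 tilt [ 0.001 -0.    -1.   ] F [ 0.14 -0.36  0.48] q6 -1.8 open 0.0847
to go (tool xyz) [ 0.1315 -0.3616 -0.0533]
turn ax 0.009999999999999787
```

```bash
python3 -m handwheel '[[0.06,[0.013,-0.036,-0.0053],[0,0,0]],[0.06,[0.013,-0.036,-0.0053],[0,0,0]],[0.06,[0.013,-0.036,-0.0053],[0,0,0]],[0.06,[0.013,-0.036,-0.0053],[0,0,0]],[0.06,[0.013,-0.036,-0.0053],[0,0,0]],[0.06,[0.013,-0.036,-0.0053],[0,0,0]],[0.06,[0.013,-0.036,-0.0053],[0,0,0]],[0.06,[0.013,-0.036,-0.0053],[0,0,0]],[0.06,[0.013,-0.036,-0.0053],[0,0,0]],[0.06,[0.013,-0.036,-0.0053],[0,0,0]]]'
python3 -m handwheel '[[0.05,[0,0,0],[0,0,0]]]'
python3 st.py .455 -.3425 .005 6.5
python3 - <<'E'
from h import *
save("top","g1.png",(300,190,440,290),5); save("side","g1s.png",(180,200,340,340),5)
E
```

```text
t: 3.9
tool_pos: [0.4545, -0.3409, 0.1008]
tool_rot: [-0.089, 1.569, 0.089]
contact_force: [1.2, 0.3, 0.1]
opening: 0.0603
t: 3.98
tool_pos: [0.453, -0.3433, 0.0984]
tool_rot: [-0.085, 1.572, 0.086]
contact_force: [-1.8, 1.0, 0.2]
opening: 0.0504
t 3.98 pos [ 0.453  -0.3433  0.0984] head 6.23 tilt [-0.003  0.    -1.   ] F [-1.83  0.97  0.16] q6 -2.46 open 0.0504
to go (tool xyz) [0.0934 0.0005 0.0024]
turn ax -0.2699999999999996
```

View pics/g1.png

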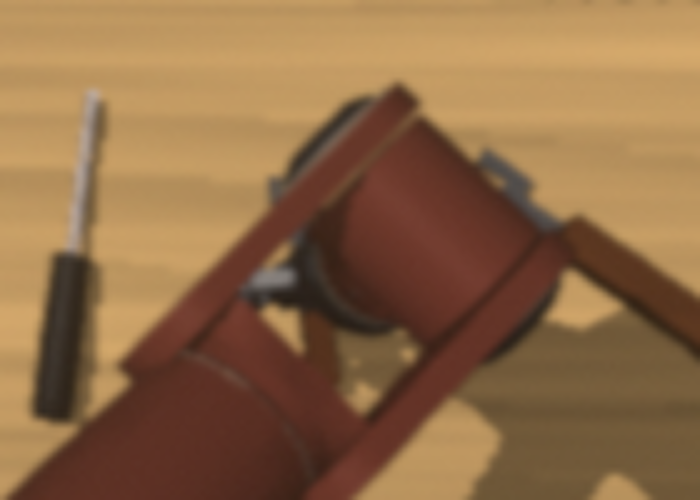

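View pics/g1s.png

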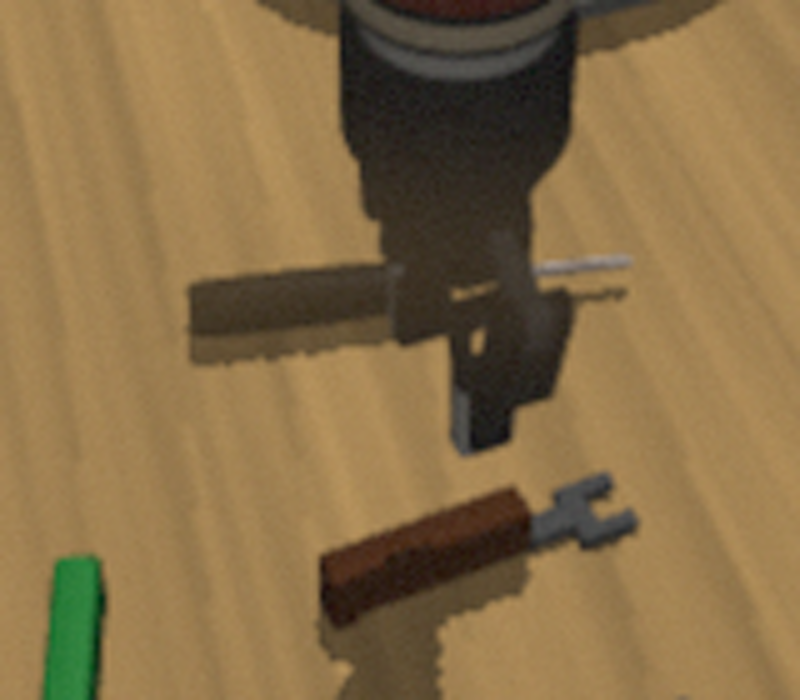

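The gripper stands over the small fork with its jaws across the handle (side crop about (420,555)). Going down.

```bash
python3 -m handwheel '[[0.05,[0.02,0,0.001],[0,0,0]],[0.05,[0.02,0,0.001],[0,0,0]],[0.05,[0.02,0,0],[0,0,0]],[0.05,[0.015,0,0],[0,0,0]],[0.05,[0.01,0,0],[0,0,0]],[0.05,[0.006,0,0],[0,0,0]],[0.05,[0,0,0],[0,0,0]]]'
python3 st.py .455 -.3425 .005 6.5
```

```text
t: 4.67
tool_pos: [0.4567, -0.3375, 0.0096]
tool_rot: [-0.089, 1.57, 0.091]
contact_force: [0.6, -0.7, -0.1]
opening: 0.0501
t 4.67 pos [ 0.4567 -0.3375  0.0096] head 6.56 tilt [-0.001  0.001 -1.   ] F [ 0.64 -0.73 -0.06] q6 -2.45 open 0.0501
to go (tool xyz) [ 0.0046 -0.0048 -0.0023]
turn ax 0.05999999999999961
```

```bash
python3 -m handwheel '[[0.05,[0.0045,-0.0045,-0.001],[0,0,0]],[0.05,[0,0,0],[0,0,0]],[0.05,[0,0,0],[0,0,0]]]' 100
python3 st.py .455 -.3425 .005 6.5
python3 -m handwheel '[[0.035,[0,0,0],[0,0,0]],[0.025,[0,0,0],[0,0,0]],[0.015,[0,0,0],[0,0,0]],[0.01,[0,0,0],[0,0,0]],[0.01,[0,0,0],[0,0,0]],[0.01,[0,0,0],[0,0,0]],[0.01,[0,0,0],[0,0,0]]]' 100
python3 st.py .455 -.3425 .005 6.5
```

```text
t: 4.92
tool_pos: [0.4569, -0.344, 0.0067]
tool_rot: [-0.09, 1.568, 0.088]
contact_force: [0.2, -0.1, -0.5]
opening: 0.0499
t 4.92 pos [ 0.4569 -0.344   0.0067] head 6.49 tilt [ 0.001 -0.001 -1.   ] F [ 0.19 -0.09 -0.49] q6 -2.46 open 0.0499
to go (tool xyz) [ 0.0017  0.0017 -0.0018]
turn ax -0.009999999999999787
t: 5.5
tool_pos: [0.4569, -0.3438, 0.0067]
tool_rot: [-0.09, 1.568, 0.088]
contact_force: [-0.9, -0.4, 5.4]
opening: 0.0157
t 5.5 pos [ 0.4569 -0.3438  0.0067] head 6.51 tilt [ 0.001 -0.001 -1.   ] F [-0.89 -0.38  5.39] q6 -2.46 open 0.0157
to go (tool xyz) [ 0.0017  0.0015 -0.0017]
turn ax 0.009999999999999787
```

```bash
python3 -m handwheel '[[0.01,[0,0,0],[0,0,0]],[0.01,[-0.01,0,0],[0,0,0]],[0.01,[-0.02,0,0],[0,0,0]],[0.01,[-0.03,0,0],[0,0,0]],[0.01,[-0.03,0,0],[0,0,0]],[0.01,[0,0,0],[0,0,0]]]'
python3 st.py .455 -.3425 .005 6.5
python3 - <<'E'
from h import *
save("side","g2s.png",(180,180,340,320),5)
E
```

```text
t: 6.0
tool_pos: [0.4593, -0.346, 0.1028]
tool_rot: [-0.095, 1.562, 0.083]
contact_force: [2.1, -1.1, 0.3]
opening: 0.0163
t 6.0 pos [ 0.4593 -0.346   0.1028] head 6.51 tilt [ 0.008 -0.008 -1.   ] F [ 2.12 -1.07  0.33] q6 -2.46 open 0.0163
to go (tool xyz) [ 0.0977  0.0048 -0.0046]
turn ax 0.009999999999999787
```

View pics/g2s.png

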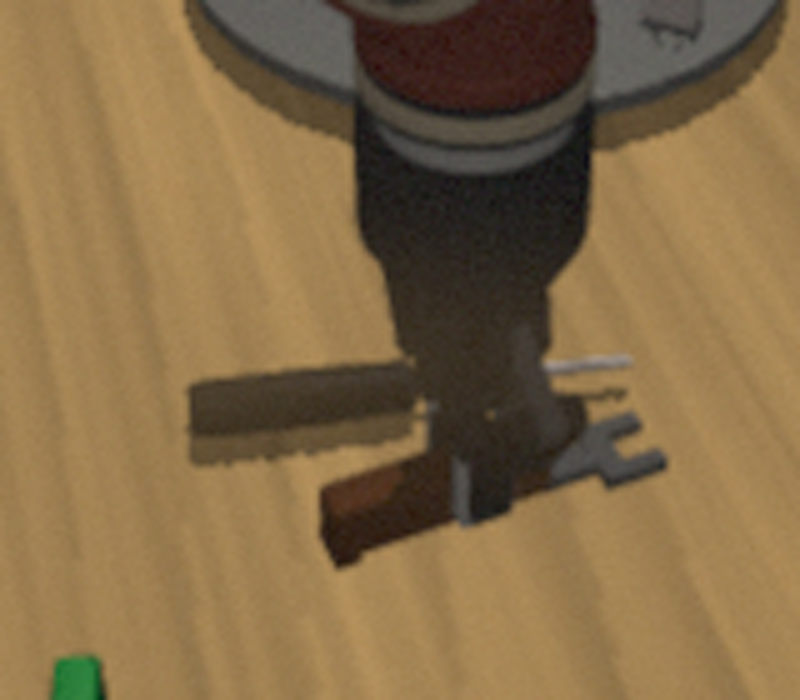

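```bash
python3 -m handwheel '[[0.01,[0,0,0],[-6.9,0,0]],[0.01,[0,0,0],[-6.9,0,0]],[0.01,[0,0,0],[-6.9,0,0]],[0.01,[0,0,0],[-6.8,0,0]],[0.01,[0,0,0],[0,0,0]]]'
python3 st.py .4696 .0304 .1 34
```

```text
t: 6.47
tool_pos: [0.4553, -0.3422, 0.0938]
tool_rot: [-0.464, 1.522, 0.469]
contact_force: [-0.2, 0.4, -0.4]
opening: 0.016
t 6.47 pos [ 0.4553 -0.3422  0.0938] head 34.11 tilt [-0.003  0.003 -1.   ] F [-0.15  0.42 -0.44] q6 -2.94 open 0.016
to go (tool xyz) [-0.0053  0.3005  0.2208]
turn ax 0.10999999999999943
```

```bash
python3 -m handwheel '[[0.01,[0,0.03,0.022],[0,0,0]],[0.01,[0,0.03,0.022],[0,0,0]],[0.01,[0,0.03,0.022],[0,0,0]],[0.01,[0,0.03,0.022],[0,0,0]],[0.01,[0,0.03,0.022],[0,0,0]],[0.01,[0,0.03,0.022],[0,0,0]],[0.01,[0,0.03,0.022],[0,0,0]],[0.01,[0,0.03,0.022],[0,0,0]],[0.01,[0,0.03,0.022],[0,0,0]],[0.01,[0,0.03,0.022],[0,0,0]]]'
python3 -m handwheel '[[0.01,[0,0,0],[0,0,0]],[0.01,[0,0,0],[0,0,0]],[0.01,[0,0,0],[0,0,0]]]'
python3 st.py .4696 .0304 .042 34
python3 - <<'E'
from h import *
im=ctrl.get_image("top"); sv=ctrl.get_image("side")
cv2.imwrite("pics/a_t.png",cv2.resize(im[170:270,170:290,::-1],None,fx=6,fy=6,interpolation=cv2.INTER_CUBIC))
cv2.imwrite("pics/a_s.png",cv2.resize(sv[120:220,200:320,::-1],None,fx=6,fy=6,interpolation=cv2.INTER_CUBIC))
o=ctrl.get_obs();M=R.from_rotvec(o["tool_rot"]).as_matrix()
P=o["tool_pos"]+M@np.array([[.0067-.003,0,.075]]).T.ravel()
for n in("top","side"): print("pred tip",proj(n,P),[ (d["centre"][::-1],round(d["score"],2)) for d in ctrl.tip_of("fork_tip",n)])
print(P)
E
```

```text
t: 7.3
tool_pos: [0.4698, 0.0303, 0.0947]
tool_rot: [-0.462, 1.522, 0.463]
contact_force: [1.0, 0.0, -1.1]
opening: 0.0164
t: 7.55
tool_pos: [0.4703, 0.0284, 0.095]
tool_rot: [-0.464, 1.522, 0.464]
contact_force: [0.9, -0.3, -0.2]
opening: 0.0157
t 7.55 pos [0.4703 0.0284 0.095 ] head 33.95 tilt [-0.002 -0.    -1.   ] F [ 0.85 -0.31 -0.15] q6 -2.26 open 0.0157
to go (tool xyz) [0.053  0.002  0.0006]
turn ax -0.04999999999999716
pred tip [[221.02475911 218.15464257]] [([169.9, 224.3], 0.67), ([396.8, 306.4], 0.64)]
pred tip [[253.60304982 161.68254877]] [([252.0, 158.5], 0.76), ([324.2, 343.2], 0.65), ([193.0, 382.0], 0.6)]
[0.53296333 0.06924688 0.09155757]
```

View pics/a_t.png

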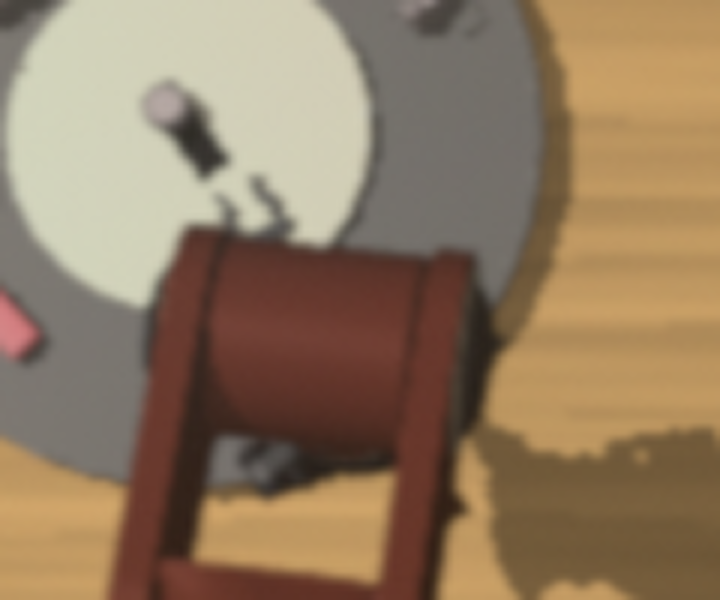

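View pics/a_s.png

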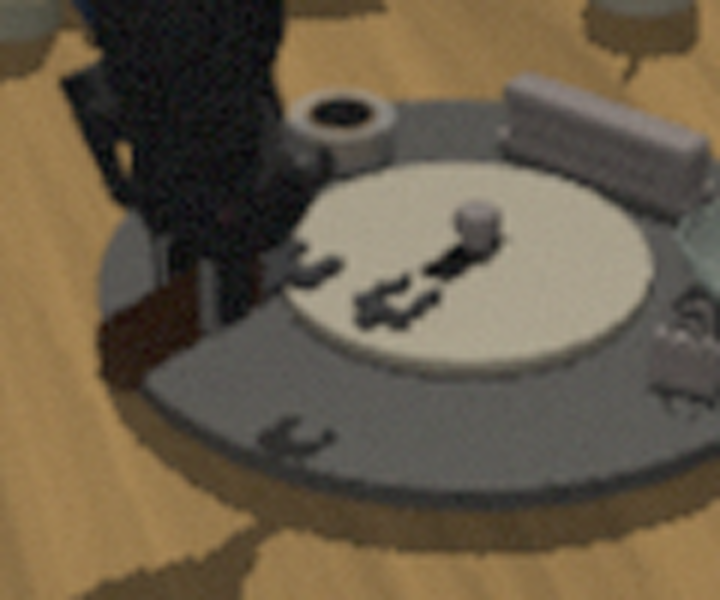

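```bash
cat > fit.py <<'E'
from h import *
from scipy.optimize import minimize
# clip outline mm (half)
def poly(x,y,th):
    parts=[[(-16.3,-15),(-8.3,-15),(-8.3,15),(-16.3,15)],[(-26.3,-4),(-16.3,-4),(-16.3,4),(-26.3,4)]]
    for s in(1,-1): parts.append([(-9,9*s),(2,9*s),(6.3,6*s),(18,10.5*s),(18,13.5*s),(6.3,10*s),(2,14*s),(-9,14*s)])
    c,sn=np.cos(th),np.sin(th)
    return [np.array([(x+(c*a-sn*b)/1e3,y+(sn*a+c*b)/1e3) for a,b in p]) for p in parts]
SS=6
def render(n,x,y,th,box):
    u0,v0,u1,v1=box; m=np.zeros(((v1-v0)*SS,(u1-u0)*SS),np.uint8)
    for p in poly(x,y,th):
        for z in(.034,.037,.040):
            q=proj(n,np.c_[p,np.full(len(p),z)]); q=(q+.5-[u0,v0])*SS-.5
            cv2.fillPoly(m,[np.round(q*16).astype(np.int32)],255,shift=4)
    r=cv2.resize(m,(u1-u0,v1-v0),interpolation=cv2.INTER_AREA)/255.
    return cv2.GaussianBlur(r,(0,0),.5)
def obs(im,box,bg):
    u0,v0,u1,v1=box; L=im[v0:v1,u0:u1].astype(float).sum(2)
    return np.clip((bg-L)/(bg-bg*.30),0,1)
def fit(n,im,box,x0,ign=None):
    u0,v0,u1,v1=box; L=im[v0:v1,u0:u1].astype(float).sum(2); bg=np.percentile(L,80); o=obs(im,box,bg)
    w=np.ones_like(o)
    if ign is not None: w=ign
    f=lambda p:(((render(n,p[0]/1e3,p[1]/1e3,p[2]/50,box)-o)**2)*w).sum()
    best=None
    for dx in(-5,0,5):
        for dy in(-5,0,5):
            r=minimize(f,[x0[0]*1e3+dx,x0[1]*1e3+dy,x0[2]*50],method="Nelder-Mead",options=dict(xatol=.02,fatol=1e-3,initial_simplex=None))
            if best is None or r.fun<best.fun: best=r
    p=best.x; print(n,"clip",p[:2].round(1),"yaw",np.degrees(p[2]/50).round(1),"res",best.fun.round(2),"of",(o**2).sum().round(2)); return p
E
python3 - <<'E'
from fit import *
im=cv2.imread("pics/top0.png")[:,:,::-1]; 
box=(203,196,221,216); w=np.ones((20,18)); 
# ignore slot: pixels left-top
for v in range(20):
    for u in range(18):
        if (u+203)+(v+196)<=406: w[v,u]=0
fit("top",im,box,(.5785,.1036,.58),w)
sv=ctrl.get_image("side")
box=(258,162,276,177); w=np.ones((15,18))
for v in range(15):
    for u in range(18):
        X=back("side",(u+258,v+162),.034)
        if np.hypot(X[0]-.632,X[1]-.149)<.040: w[v,u]=0
fit("side",sv,box,(.5785,.1036,.58),w)
np.save("sv.npy",sv)
E
```

```text
Traceback (most recent call last):
  File "fit.py", line 29, in fit
    r=minimize(f,[x0[0]*1e3+dx,x0[1]*1e3+dy,x0[2]*50],method="Nelder-Mead",options=dict(xatol=.02,fatol=1e-3,initial_simplex=None))
  File "fit.py", line 25, in <lambda>
    f=lambda p:(((render(n,p[0]/1e3,p[1]/1e3,p[2]/50,box)-o)**2)*w).sum()
                  ~~~~~~^^^^^^^^^^^^^^^^^^^^^^^^^^^^^^^^^
  File "fit.py", line 14, in render
    q=proj(n,np.c_[p,np.full(len(p),z)]); q=(q+.5-[u0,v0])*SS-.5
  File "h.py", line 8, in proj
    K,r,t,_=cam(n); return cv2.projectPoints(np.array(P,float).reshape(-1,3),r,t,K,None)[0].reshape(-1,2)
            ~~~^^^
  File "h.py", line 5, in cam
    p=ctrl.camera_params(n); f=210/math.tan(math.radians(p["vertical_fov"])/2)
ValueError: time passes only in moves, steps and waits
```

```bash
python3 - <<'E'
s=open('h.py').read()
s=s.replace('''def cam(n):
''','''import functools
@functools.lru_cache
def cam(n):
''')
open('h.py','w').write(s)
E
cat > f1.py <<'E'
from fit import *
im=cv2.imread("pics/top0.png")[:,:,::-1]; 
box=(203,196,221,216); w=np.ones((20,18)); 
for v in range(20):
    for u in range(18):
        if (u+203)+(v+196)<=406: w[v,u]=0
fit("top",im,box,(.5785,.1036,.58),w)
sv=cv2.imread("pics/side0.png")[:,:,::-1]
box=(258,162,276,177); w=np.ones((15,18))
for v in range(15):
    for u in range(18):
        X=back("side",(u+258,v+162),.034)
        if np.hypot(X[0]-.632,X[1]-.149)<.040: w[v,u]=0
fit("side",sv,box,(.5785,.1036,.58),w)
E
python3 f1.py; python3 st.py
```

```text
top clip [579.1 104.7] yaw 31.5 res 5.09 of 43.54
side clip [577.8 104. ] yaw 31.2 res 2.33 of 74.16
t 7.75 pos [0.4709 0.0273 0.0956] head 33.85 tilt [-0. -0. -1.] F [ 0.35  0.8  -1.24] q6 -2.26 open 0.0158
```

```bash
python3 st.py .4791 .0437 .0425 31.4; python3 -m handwheel '[[0.01,[0,0,0],[2.5,0,0]],[0.01,[0,0,0],[0,0,0]],[0.01,[0,0,0],[0,0,0]]]'
python3 st.py .4791 .0437 .0425 31.4
```

```text
t 7.75 pos [0.4709 0.0273 0.0956] head 33.85 tilt [-0. -0. -1.] F [ 0.35  0.8  -1.24] q6 -2.26 open 0.0158
to go (tool xyz) [0.0531 0.009  0.016 ]
turn ax 2.450000000000003
t: 8.0
tool_pos: [0.471, 0.0277, 0.0958]
tool_rot: [-0.43, 1.528, 0.43]
contact_force: [0.6, -0.1, -1.4]
opening: 0.0162
t 8.0 pos [0.471  0.0277 0.0958] head 31.46 tilt [-0. -0. -1.] F [ 0.61 -0.06 -1.38] q6 -2.22 open 0.0162
to go (tool xyz) [0.0533 0.0095 0.0153]
turn ax 0.060000000000002274
```

```bash
python3 -m handwheel '[[0.01,[0.005,0.0095,0.015],[0,0,0]],[0.01,[0.015,0,0],[0,0,0]],[0.01,[0.015,0,0],[0,0,0]],[0.01,[0.01,0,0],[0,0,0]],[0.01,[0.006,0,0],[0,0,0]],[0.01,[0,0,0],[0,0,0]],[0.01,[0,0,0],[0,0,0]],[0.01,[0,0,0],[0,0,0]]]'
python3 st.py .4791 .0437 .0425 31.4
python3 - <<'E'
from h import *
sv=ctrl.get_image("side"); cv2.imwrite("pics/b_full.png",sv[:,:,::-1])
cv2.imwrite("pics/b_s.png",cv2.resize(sv[145:190,230:290,::-1],None,fx=12,fy=12,interpolation=cv2.INTER_CUBIC))
o=ctrl.get_obs();M=R.from_rotvec(o["tool_rot"]).as_matrix()
f=lambda a,b,z:o["tool_pos"]+M@np.array([.0067-z,b,a])
# tool y vs fork y: sign irrelevant (symmetric)
L=[(.075,.014,.006),(.075,.007,.006),(.075,-.007,.006),(.075,-.014,.006),(.060,.007,.006),(.06,-.007,.006),(.075,.014,0),(.075,-.014,0)]
print(((proj("side",[f(*l) for l in L])-[230,145]+.5)*12-.5).round())
E
```

```text
t: 8.67
tool_pos: [0.4795, 0.0442, 0.0456]
tool_rot: [-0.431, 1.526, 0.43]
contact_force: [0.1, 0.2, -0.5]
opening: 0.0161
t 8.67 pos [0.4795 0.0442 0.0456] head 31.5 tilt [ 0.001 -0.    -1.   ] F [ 0.05  0.25 -0.5 ] q6 -2.18 open 0.0161
to go (tool xyz) [ 0.0031 -0.0002 -0.0006]
turn ax 0.10000000000000142
[[276. 319.]
 [298. 330.]
 [342. 353.]
 [365. 364.]
 [253. 356.]
 [297. 379.]
 [276. 341.]
 [365. 386.]]
```

View pics/b_s.png

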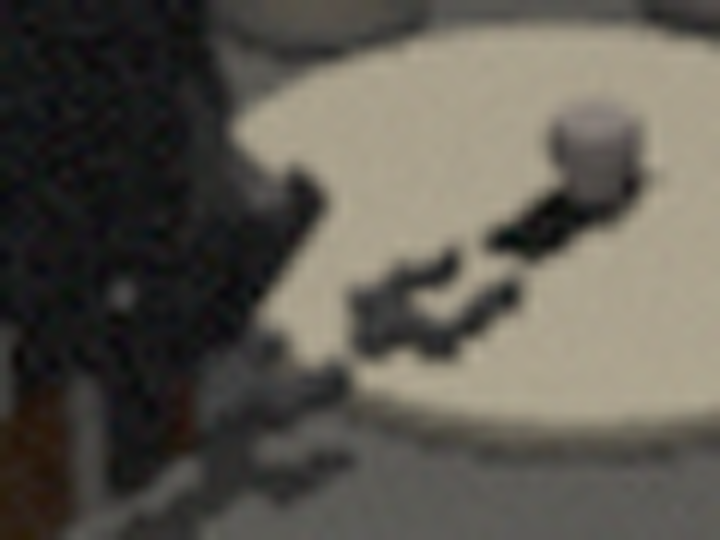

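```bash
python3 -m handwheel '[[0.01,[0.0025,0,0.0],[0,0,0]],[0.01,[0,0,0.006],[0,0,0]],[0.01,[0,0,0.006],[0,0,0]],[0.01,[0,0,0.006],[0,0,0]],[0.01,[0,0,0.004],[0,0,0]],[0.01,[0,0,0],[0,0,0]],[0.01,[0,0,0],[0,0,0]]]'
python3 st.py .5005 .0567 .043 31.4
cat > look.py <<'E'
from h import *
import sys
sv=ctrl.get_image("side")
cv2.imwrite("pics/"+sys.argv[1],cv2.resize(sv[140:185,235:295,::-1],None,fx=12,fy=12,interpolation=cv2.INTER_CUBIC))
np.save("sv.npy",sv)
E
python3 look.py c1.png
```

```text
t: 9.3
tool_pos: [0.4978, 0.0561, 0.0423]
tool_rot: [-0.431, 1.528, 0.431]
contact_force: [-0.3, 0.7, 0.2]
opening: 0.0163
t 9.3 pos [0.4978 0.0561 0.0423] head 31.54 tilt [-0. -0. -1.] F [-0.31  0.67  0.19] q6 -2.16 open 0.0163
to go (tool xyz) [-0.0007 -0.0009  0.0026]
turn ax 0.14000000000000057
```

View pics/c1.png

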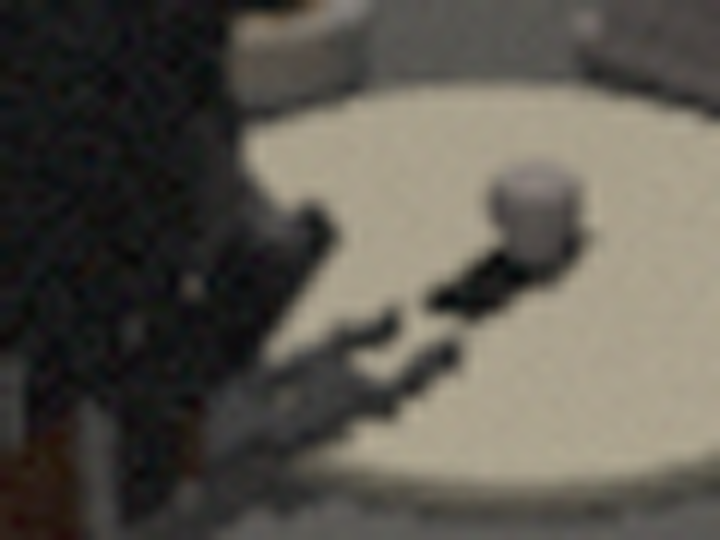

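```bash
python3 -m handwheel '[[0.01,[0,-0.0002,0.003],[-0.5,0,0]],[0.01,[0,-0.0002,0.004],[-0.7,0,0]],[0.01,[0,-0.0003,0.004],[-0.7,0,0]],[0.01,[0,-0.0003,0.004],[-0.7,0,0]],[0.01,[0,-0.0004,0.004],[-0.7,0,0]],[0.01,[0,-0.0004,0.004],[-0.7,0,0]],[0.01,[0,-0.0005,0.004],[-0.7,0,0]],[0.01,[0,-0.0005,0.004],[-0.7,0,0]],[0.01,[0,-0.0005,0.003],[-0.5,0,0]],[0.01,[0,0,0],[0,0,0]]]'
python3 st.py .561 .0915 .0425 39
python3 look.py c2.png
```

```text
t: 10.18
tool_pos: [0.5282, 0.0725, 0.0424]
tool_rot: [-0.512, 1.509, 0.512]
contact_force: [0.3, 0.1, -0.2]
opening: 0.0163
t 10.18 pos [0.5282 0.0725 0.0424] head 37.45 tilt [ 0.  0. -1.] F [ 0.3   0.07 -0.23] q6 -2.23 open 0.0163
to go (tool xyz) [-0.0001 -0.0049  0.0376]
turn ax -1.5499999999999972
```

View pics/c2.png

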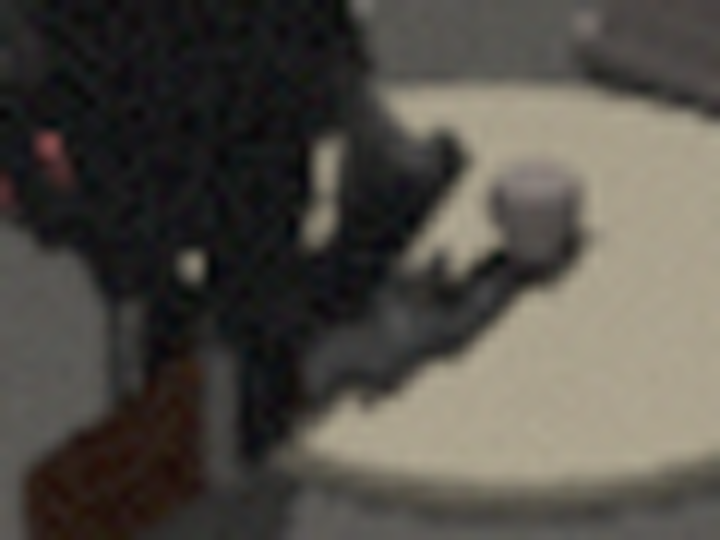

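Run:
```python
from fit import *
sv=np.load("sv.npy"); a=cv2.resize(sv[140:185,235:295,::-1],None,fx=12,fy=12,interpolation=cv2.INTER_CUBIC).copy()
a=np.clip(a.astype(float)*1.6,0,255).astype(np.uint8)
x,y=.5999,.1274; th=np.radians(37.45)
for p in poly(x,y,th):
    q=((proj("side",np.c_[p,np.full(len(p),.040)])-[235,140]+.5)*12-.5); cv2.polylines(a,[np.round(q).astype(np.int32)],True,(0,255,0),1)
t=np.linspace(0,6.3,40)
for r,z in((.008,.034),(.012,.054)):
    q=((proj("side",np.c_[.632+r*np.cos(t),.149+r*np.sin(t),np.full(40,z)])-[235,140]+.5)*12-.5); cv2.polylines(a,[np.round(q).astype(np.int32)],True,(0,0,255),1)
cv2.imwrite("pics/c2o.png",a)
```

```text
(no output)
```

View pics/c2o.png

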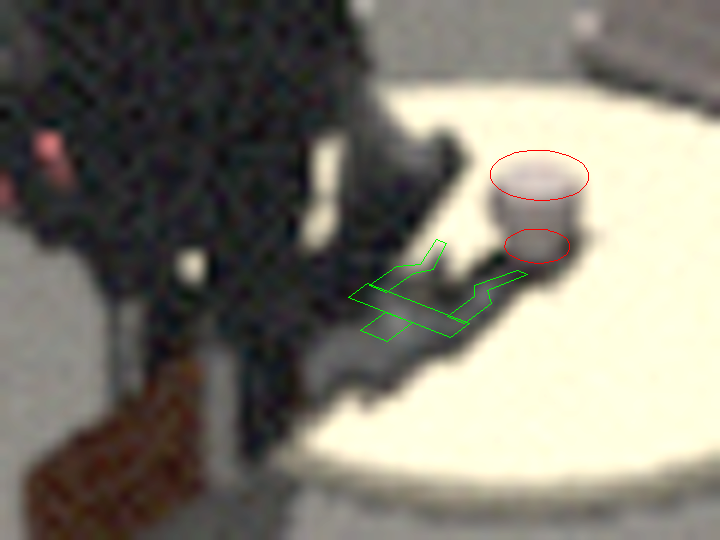

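```bash
python3 -m handwheel '[[0.01,[0,-0.0003,0.003],[0,0,0]],[0.01,[0,-0.0003,0.003],[0,0,0]],[0.01,[0,-0.0003,0.003],[0,0,0]],[0.01,[0,-0.0003,0.003],[0,0,0]],[0.01,[0,0,0.003],[0,0,0]],[0.01,[0,0,0],[0,0,0]]]'
python3 st.py .561 .0915 .0425 39
python3 look.py c3.png
```

```text
t: 10.73
tool_pos: [0.5408, 0.0807, 0.0425]
tool_rot: [-0.511, 1.509, 0.511]
contact_force: [-0.0, 0.2, -1.4]
opening: 0.0162
t 10.73 pos [0.5408 0.0807 0.0425] head 37.42 tilt [ 0.001  0.    -1.   ] F [-0.03  0.25 -1.43] q6 -2.21 open 0.0162
to go (tool xyz) [-0.     -0.0037  0.0226]
turn ax -1.5799999999999983
```

View pics/c3.png

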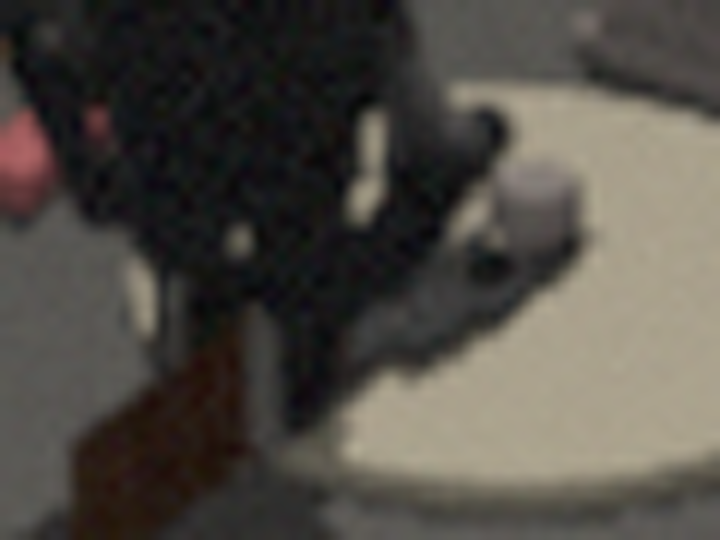

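```bash
for i in 1; do python3 -m handwheel '[[0.01,[0,-0.0002,0.0015],[0,0,0]],[0.01,[0,-0.0002,0.0015],[0,0,0]],[0.01,[0,0,0.0015],[0,0,0]],[0.01,[0,0,0],[0,0,0]]]'; done
python3 st.py .561 .0915 .0425 39
python3 -m handwheel '[[0.01,[0,0,0.001],[0,0,0]],[0.01,[0,0,0.001],[0,0,0]],[0.01,[0,0,0],[0,0,0]]]'
python3 st.py .561 .0915 .0425 39
```

```text
t: 11.12
tool_pos: [0.5442, 0.0829, 0.0423]
tool_rot: [-0.511, 1.509, 0.511]
contact_force: [0.3, 0.7, -0.2]
opening: 0.016
t 11.12 pos [0.5442 0.0829 0.0423] head 37.41 tilt [ 0.  0. -1.] F [ 0.32  0.71 -0.19] q6 -2.21 open 0.016
to go (tool xyz) [-0.0001 -0.0034  0.0185]
turn ax -1.5900000000000034
t: 11.37
tool_pos: [0.5458, 0.0841, 0.0424]
tool_rot: [-0.511, 1.509, 0.511]
contact_force: [0.7, 0.2, -1.4]
opening: 0.0156
t 11.37 pos [0.5458 0.0841 0.0424] head 37.41 tilt [ 0.  0. -1.] F [ 0.69  0.2  -1.38] q6 -2.21 open 0.0156
to go (tool xyz) [-0.0001 -0.0034  0.0166]
turn ax -1.5900000000000034
```

```bash
S='[[0.01,[0,0,0.001],[0,0,0]],[0.01,[0,0,0.001],[0,0,0]],[0.01,[0,0,0],[0,0,0]]]'; true
python3 -m handwheel '[[0.01,[0,0,0.001],[0,0,0]],[0.01,[0,0,0.001],[0,0,0]],[0.01,[0,0,0],[0,0,0]]]'
python3 st.py .561 .0915 .0425 39
python3 -m handwheel '[[0.01,[0,0,0.001],[0,0,0]],[0.01,[0,0,0.001],[0,0,0]],[0.01,[0,0,0],[0,0,0]]]'
python3 st.py .561 .0915 .0425 39; python3 look.py c4.png
```

```text
t: 11.62
tool_pos: [0.5472, 0.0852, 0.0423]
tool_rot: [-0.511, 1.51, 0.511]
contact_force: [0.3, 0.1, -0.7]
opening: 0.0162
t 11.62 pos [0.5472 0.0852 0.0423] head 37.4 tilt [-0. -0. -1.] F [ 0.32  0.13 -0.71] q6 -2.2 open 0.0162
to go (tool xyz) [-0.0002 -0.0033  0.0148]
turn ax -1.6000000000000014
t: 11.87
tool_pos: [0.5487, 0.0863, 0.0422]
tool_rot: [-0.511, 1.51, 0.511]
contact_force: [-1.3, -2.5, 0.2]
opening: 0.0163
t 11.87 pos [0.5487 0.0863 0.0422] head 37.41 tilt [-0.001 -0.    -1.   ] F [-1.28 -2.54  0.18] q6 -2.2 open 0.0163
to go (tool xyz) [-0.0003 -0.0033  0.013 ]
turn ax -1.5900000000000034
```

View pics/c4.png

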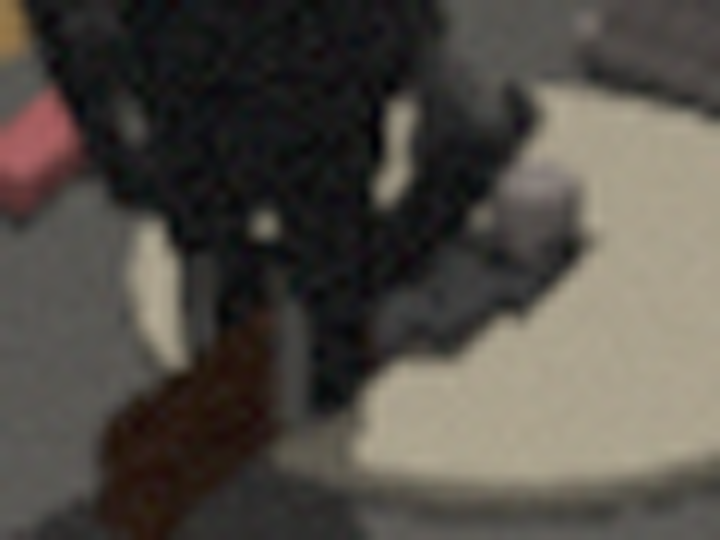

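```bash
python3 -m handwheel '[[0.01,[0,-0.0007,0.0007],[0,0,0]],[0.01,[0,-0.0005,0.0007],[0,0,0]],[0.01,[0,0,0],[0,0,0]]]'
cat >> st.py <<'E'
F=o["contact_force"]; print("F tool x,y,z",(M.T@F).round(2))
E
python3 st.py .561 .0915 .0425 39
```

```text
t: 12.17
tool_pos: [0.55, 0.0863, 0.042]
tool_rot: [-0.511, 1.511, 0.512]
contact_force: [-3.9, -1.8, 0.4]
opening: 0.0161
t 12.17 pos [0.55   0.0863 0.042 ] head 37.43 tilt [-0.002 -0.    -1.   ] F [-3.85 -1.76  0.42] q6 -2.2 open 0.0161
to go (tool xyz) [-0.0005 -0.0026  0.0118]
turn ax -1.5700000000000003
F tool x,y,z [-0.41  0.95 -4.13]
```

```bash
python3 -m handwheel '[[0.01,[0,-0.0003,0.0008],[0,0,0]],[0.01,[0,-0.0003,0.0008],[0,0,0]],[0.01,[0,0,0],[0,0,0]]]'
python3 st.py .561 .0915 .0425 39
```

```text
t: 12.42
tool_pos: [0.5512, 0.0867, 0.0418]
tool_rot: [-0.511, 1.513, 0.512]
contact_force: [-5.2, -3.3, 0.8]
opening: 0.0163
t 12.42 pos [0.5512 0.0867 0.0418] head 37.44 tilt [-0.003 -0.001 -1.   ] F [-5.17 -3.29  0.78] q6 -2.2 open 0.0163
to go (tool xyz) [-0.0008 -0.0022  0.0107]
turn ax -1.5600000000000023
F tool x,y,z [-0.76  0.53 -6.1 ]
```

```bash
python3 -m handwheel '[[0.01,[0,0,0.0008],[0,0,0]],[0.01,[0,0,0.0008],[0,0,0]],[0.01,[0,0,0],[0,0,0]]]'
python3 st.py .561 .0915 .0425 39
```

```text
t: 12.67
tool_pos: [0.5519, 0.0873, 0.0417]
tool_rot: [-0.512, 1.514, 0.512]
contact_force: [-8.6, -4.3, 3.2]
opening: 0.0164
t 12.67 pos [0.5519 0.0873 0.0417] head 37.44 tilt [-0.005 -0.001 -1.   ] F [-8.6  -4.35  3.23] q6 -2.2 open 0.0164
to go (tool xyz) [-0.0009 -0.0022  0.0098]
turn ax -1.5600000000000023
F tool x,y,z [-3.18  1.78 -9.49]
```

```bash
python3 -m handwheel '[[0.01,[0,0,0.0008],[0,0,0]],[0.01,[0,0,0.0008],[0,0,0]],[0.01,[0,0,0],[0,0,0]]]'
python3 st.py .561 .0915 .0425 39
```

```text
t: 12.92
tool_pos: [0.5532, 0.0884, 0.0417]
tool_rot: [-0.512, 1.514, 0.512]
contact_force: [-6.4, -3.2, 1.8]
opening: 0.0157
t 12.92 pos [0.5532 0.0884 0.0417] head 37.44 tilt [-0.004 -0.001 -1.   ] F [-6.45 -3.22  1.77] q6 -2.2 open 0.0157
to go (tool xyz) [-0.0008 -0.0022  0.0081]
turn ax -1.5600000000000023
F tool x,y,z [-1.74  1.37 -7.08]
```

```bash
python3 -m handwheel '[[0.01,[-0.0004,0,0.0008],[0,0,0]],[0.01,[0,0.0002,0.0008],[0,0,0]],[0.01,[0,0,0],[0,0,0]]]'
python3 st.py .561 .0915 .0425 39
```

```text
t: 13.17
tool_pos: [0.5556, 0.0901, 0.0422]
tool_rot: [-0.511, 1.51, 0.512]
contact_force: [-1.7, 0.1, -1.7]
opening: 0.0162
t 13.17 pos [0.5556 0.0901 0.0422] head 37.41 tilt [-0.  0. -1.] F [-1.65  0.09 -1.7 ] q6 -2.2 open 0.0162
to go (tool xyz) [-0.0003 -0.0022  0.0051]
turn ax -1.5900000000000034
F tool x,y,z [ 1.7   1.07 -1.25]
```

```bash
python3 -m handwheel '[[0.01,[0,0,0.0007],[0,0,0]],[0.01,[0,0,0.0005],[0,0,0]],[0.01,[0,0,0],[0,0,0]]]'
python3 st.py .561 .0915 .0425 39
```

```text
t: 13.42
tool_pos: [0.5579, 0.0909, 0.0433]
tool_rot: [-0.511, 1.507, 0.511]
contact_force: [0.4, 0.3, -1.7]
opening: 0.0157
t 13.42 pos [0.5579 0.0909 0.0433] head 37.4 tilt [ 0.002  0.001 -1.   ] F [ 0.41  0.29 -1.7 ] q6 -2.19 open 0.0157
to go (tool xyz) [ 0.0008 -0.0014  0.0028]
turn ax -1.6000000000000014
F tool x,y,z [ 1.7  -0.02  0.5 ]
```

The push peaked near 10 N and then fell to nothing, which is the snap. Checking by eye.

```bash
python3 look.py d1.png
```

```text
(no output)
```

View pics/d1.png

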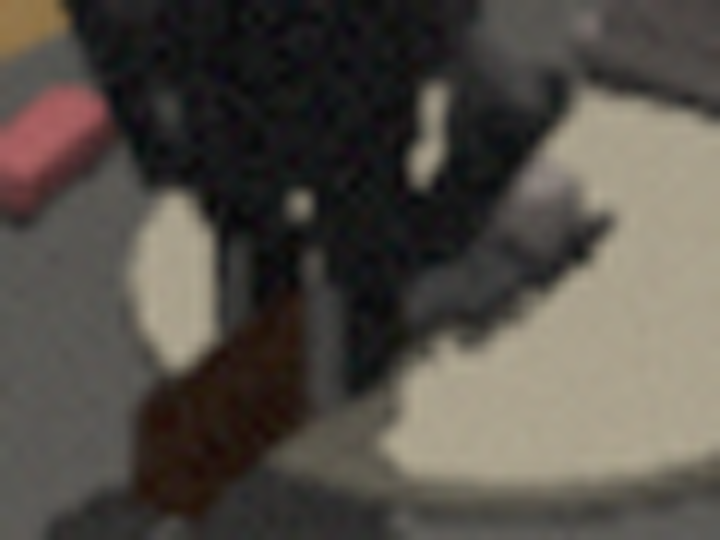

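```bash
python3 -m handwheel '[[0.01,[0,0,-0.003],[0,0,0]],[0.01,[0,0,-0.005],[0,0,0]],[0.01,[0,0,-0.008],[0,0,0]],[0.01,[0,0,-0.01],[0,0,0]],[0.01,[0,0,-0.012],[0,0,0]],[0.01,[0,0,-0.012],[0,0,0]],[0.01,[0,0,0],[0,0,0]]]'
python3 st.py; python3 look.py d2.png
```

```text
t: 14.05
tool_pos: [0.5147, 0.059, 0.042]
tool_rot: [-0.51, 1.512, 0.511]
contact_force: [-0.3, 0.6, -1.3]
opening: 0.0162
t 14.05 pos [0.5147 0.059  0.042 ] head 37.33 tilt [-0.002 -0.    -1.   ] F [-0.33  0.58 -1.25] q6 -2.25 open 0.0162
F tool x,y,z [1.25 0.66 0.09]
```

View pics/d2.png

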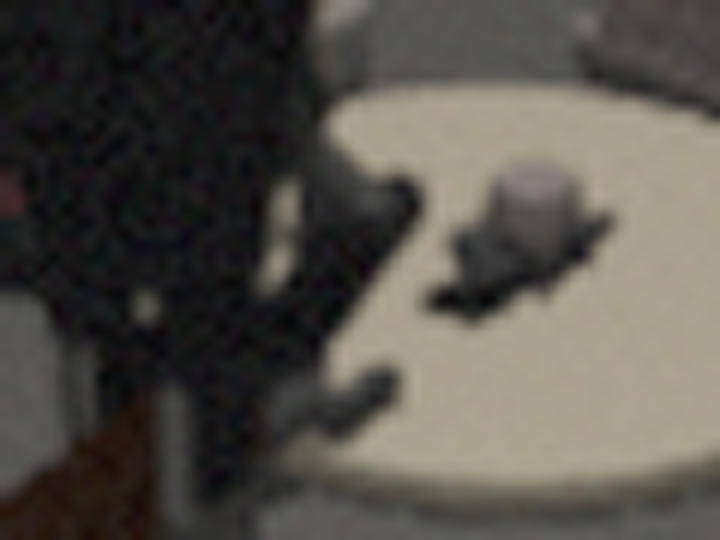

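Run:
```python
from fit import *
sv=np.load("sv.npy"); A=cv2.resize(sv[140:185,235:295,::-1],None,fx=12,fy=12,interpolation=cv2.INTER_CUBIC)
A=np.clip(A.astype(float)*1.6,0,255).astype(np.uint8)[60:360,380:640]; out=[]
for d in(0,-.004):
    a=A.copy(); th=np.radians(37.4); x,y=.631+d*np.cos(th),.1475+d*np.sin(th)
    for p in poly(x,y,th):
        q=((proj("side",np.c_[p,np.full(len(p),.040)])-[235,140]+.5)*12-.5)-[380,60]; cv2.polylines(a,[np.round(q).astype(np.int32)],True,(0,255,0),1)
    t=np.linspace(0,6.3,40)
    for r,z in((.008,.034),(.012,.054)):
        q=((proj("side",np.c_[.631+r*np.cos(t),.1475+r*np.sin(t),np.full(40,z)])-[235,140]+.5)*12-.5)-[380,60]; cv2.polylines(a,[np.round(q).astype(np.int32)],True,(0,0,255),1)
    out.append(a)
cv2.imwrite("pics/d2o.png",cv2.resize(np.hstack(out),None,fx=1.5,fy=1.5))
```

```text
(no output)
```

View pics/d2o.png

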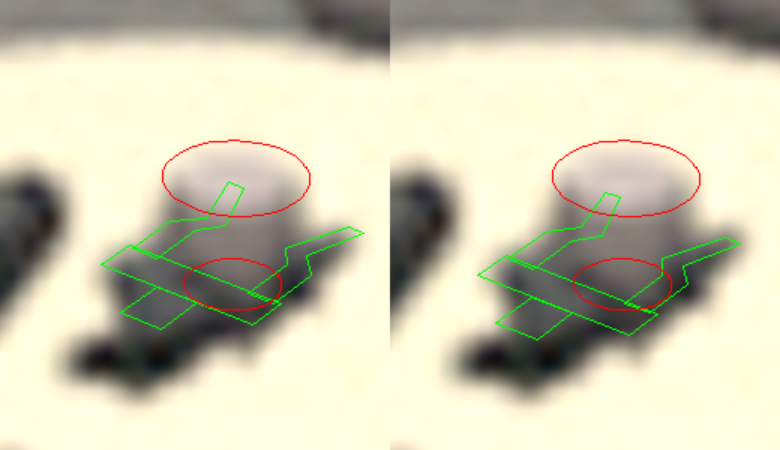

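```bash
python3 -m handwheel '[[0.01,[-0.01,0,-0.01],[0,0,0]],[0.01,[-0.025,0,-0.01],[0,0,0]],[0.01,[-0.03,0,-0.01],[0,0,0]],[0.01,[0,-0.015,-0.02],[0,0,0]],[0.01,[0,-0.03,-0.02],[0,0,0]],[0.01,[0,-0.03,-0.02],[0,0,0]],[0.01,[0,-0.03,-0.02],[0,0,0]],[0.01,[0,-0.03,-0.02],[0,0,0]],[0.01,[0,-0.03,-0.02],[0,0,0]],[0.01,[0,-0.03,-0.01],[0,0,0]]]'
python3 st.py .456 -.343 .1 6.5
python3 - <<'E'
from h import *
save("top","e1.png",(140,130,270,260),5)
E
```

```text
t: 14.93
tool_pos: [0.5079, -0.1942, 0.1079]
tool_rot: [-0.51, 1.51, 0.51]
contact_force: [0.3, -0.8, -1.7]
opening: 0.0156
t 14.93 pos [ 0.5079 -0.1942  0.1079] head 37.33 tilt [ 0.    -0.001 -1.   ] F [ 0.32 -0.77 -1.69] q6 -2.72 open 0.0156
to go (tool xyz) [ 0.008  -0.0868 -0.1315]
turn ax 30.83
F tool x,y,z [ 1.69 -0.81 -0.21]
```

View pics/e1.png

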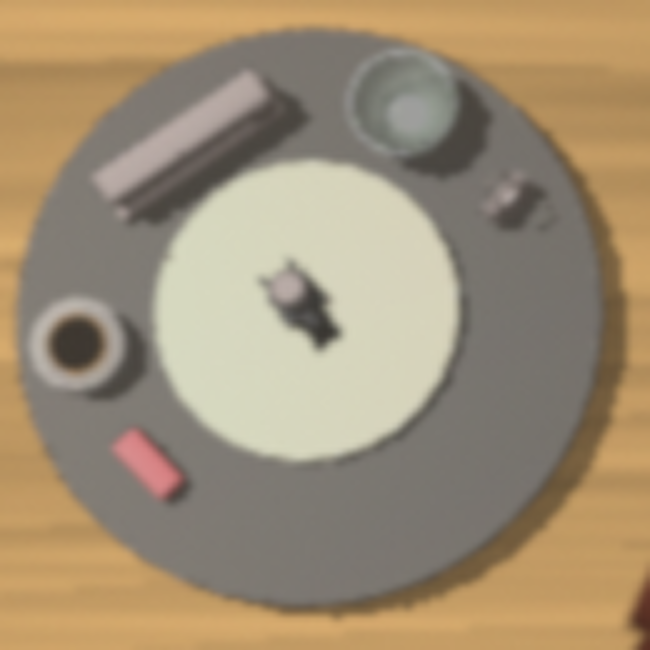

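```bash
python3 -m handwheel '[[0.01,[0,0,0],[6.16,0,0]],[0.01,[0,0,0],[6.16,0,0]],[0.01,[0,0,0],[6.16,0,0]],[0.01,[0,0,0],[6.16,0,0]],[0.01,[0,0,0],[6.16,0,0]],[0.01,[0,0,0],[0,0,0]]]'
python3 st.py .456 -.343 .1 6.5
```

```text
t: 15.48
tool_pos: [0.5088, -0.1917, 0.1078]
tool_rot: [-0.089, 1.568, 0.089]
contact_force: [0.3, 0.4, -0.9]
opening: 0.0158
t 15.48 pos [ 0.5088 -0.1917  0.1078] head 6.51 tilt [ 0. -0. -1.] F [ 0.32  0.42 -0.91] q6 -2.18 open 0.0158
to go (tool xyz) [ 0.0078 -0.1443 -0.0696]
turn ax 0.009999999999999787
F tool x,y,z [0.91 0.38 0.36]
```

```bash
python3 -m handwheel '[[0.01,[0,-0.024,-0.0116],[0,0,0]],[0.01,[0,-0.024,-0.0116],[0,0,0]],[0.01,[0,-0.024,-0.0116],[0,0,0]],[0.01,[0,-0.024,-0.0116],[0,0,0]],[0.01,[0,-0.024,-0.0116],[0,0,0]],[0.01,[0,-0.024,-0.0116],[0,0,0]],[0.01,[0.02,0,0],[0,0,0]],[0.01,[0.02,0,0],[0,0,0]],[0.01,[0.02,0,0],[0,0,0]],[0.01,[0.01,0,0],[0,0,0]]]'
python3 -m handwheel '[[0.01,[0.01,0,0],[0,0,0]],[0.01,[0,0,0],[0,0,0]],[0.01,[0,0,0],[0,0,0]]]'
python3 st.py .456 -.343 .0072 6.5
```

```text
t: 16.32
tool_pos: [0.4548, -0.3419, 0.0351]
tool_rot: [-0.09, 1.571, 0.094]
contact_force: [-0.7, 0.9, -0.6]
opening: 0.016
t: 16.57
tool_pos: [0.4562, -0.3427, 0.0278]
tool_rot: [-0.091, 1.569, 0.092]
contact_force: [-0.4, 0.0, -0.4]
opening: 0.0161
t 16.57 pos [ 0.4562 -0.3427  0.0278] head 6.67 tilt [-0.  0. -1.] F [-0.39  0.04 -0.41] q6 -2.46 open 0.0161
to go (tool xyz) [ 0.0206 -0.0002 -0.0002]
turn ax 0.16999999999999993
F tool x,y,z [ 0.41  0.08 -0.38]
```

```bash
python3 -m handwheel '[[0.01,[0.008,0,0],[0,0,0]],[0.01,[0.006,0,0],[0,0,0]],[0.01,[0.004,0,0],[0,0,0]],[0.01,[0.001,0,0],[0,0,0]],[0.01,[0,0,0],[0,0,0]],[0.01,[0,0,0],[0,0,0]]]'
python3 st.py .456 -.343 .0072 6.5
```

```text
t: 17.07
tool_pos: [0.4561, -0.3429, 0.0088]
tool_rot: [-0.091, 1.569, 0.091]
contact_force: [0.7, 0.9, -1.5]
opening: 0.0164
t 17.07 pos [ 0.4561 -0.3429  0.0088] head 6.61 tilt [ 0. -0. -1.] F [ 0.75  0.89 -1.52] q6 -2.46 open 0.0164
to go (tool xyz) [ 0.0016 -0.0001 -0.0001]
turn ax 0.11000000000000032
F tool x,y,z [1.52 0.8  0.85]
```

```bash
python3 -m handwheel '[[0.01,[0.001,0,0],[0,0,0]],[0.01,[0.0006,0,0],[0,0,0]],[0.01,[0,0,0],[0,0,0]],[0.01,[0,0,0],[0,0,0]]]'
python3 st.py .456 -.343 .0072 6.5
```

```text
t: 17.4
tool_pos: [0.456, -0.3429, 0.0072]
tool_rot: [-0.091, 1.569, 0.09]
contact_force: [-0.1, -1.5, -0.3]
opening: 0.0159
t 17.4 pos [ 0.456  -0.3429  0.0072] head 6.6 tilt [ 0. -0. -1.] F [-0.13 -1.52 -0.34] q6 -2.46 open 0.0159
to go (tool xyz) [-0.     -0.0001 -0.    ]
turn ax 0.09999999999999964
F tool x,y,z [ 0.34 -1.5  -0.31]
```

```bash
python3 -m handwheel '[[0.01,[0.0004,0,0],[0,0,0]],[0.03,[0,0,0],[0,0,0]],[0.05,[0,0,0],[0,0,0]],[0.05,[0,0,0],[0,0,0]],[0.05,[-0.005,0,0],[0,0,0]],[0.05,[-0.02,0,0],[0,0,0]],[0.05,[-0.03,0,0],[0,0,0]],[0.05,[-0.03,0,0],[0,0,0]],[0.05,[-0.03,0,0],[0,0,0]],[0.05,[-0.03,0,0],[0,0,0]]]'
python3 -m handwheel '[[0.05,[0,0.02,-0.01],[0,0,0]],[0.05,[0,0.03,-0.01],[0,0,0]],[0.05,[0,0.03,-0.01],[0,0,0]],[0.05,[0,0.03,-0.01],[0,0,0]],[0.05,[0,0.03,-0.01],[0,0,0]],[0.05,[0,0.02,-0.005],[0,0,0]],[0.05,[0,0,0],[0,0,0]],[0.05,[0,0,0],[0,0,0]],[0.05,[0,0,0],[0,0,0]]]'
python3 st.py
python3 - <<'E'
from h import *
save("top","z_t.png"); save("side","z_s.png")
E
```

```text
t: 18.23
tool_pos: [0.4559, -0.3428, 0.1537]
tool_rot: [-0.091, 1.569, 0.09]
contact_force: [1.3, -0.2, 0.1]
opening: 0.05
t: 18.98
tool_pos: [0.3834, -0.1908, 0.1524]
tool_rot: [-0.092, 1.568, 0.09]
contact_force: [-0.0, -0.1, 1.7]
opening: 0.0502
t 18.98 pos [ 0.3834 -0.1908  0.1524] head 6.61 tilt [ 0.001 -0.001 -1.   ] F [-0.02 -0.07  1.73] q6 -2.32 open 0.0502
F tool x,y,z [-1.73 -0.07 -0.02]
```

View pics/z_t.png

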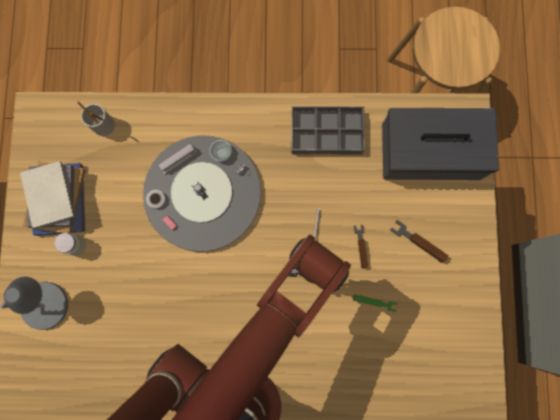

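View pics/z_s.png

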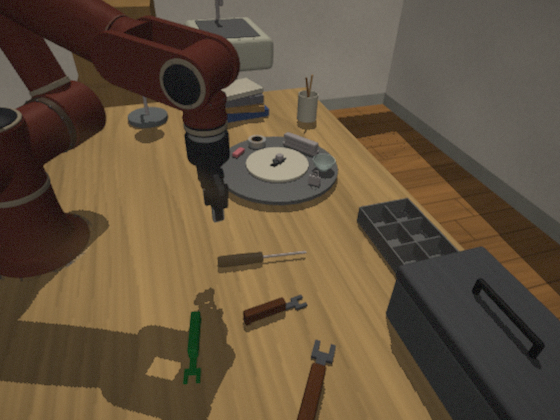

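Fork lies on the board at (362,247) in the top view; the rest looks unmoved. One closer check of the clip before handing in.

Run:
```python
from h import *
a=cv2.imread("pics/z_s.png"); b=cv2.imread("pics/z_t.png"); s0=cv2.imread("pics/side0.png"); t0=cv2.imread("pics/top0.png")
f=lambda i,x,y:cv2.resize(i[y:y+28,x:x+36],None,fx=11,fy=11,interpolation=cv2.INTER_CUBIC)
cv2.imwrite("pics/zz.png",np.vstack([np.hstack([f(a,260,145)]),np.hstack([f(b,182,175)])]))
for n,c in(("top",(140,120,275,255)),("side",(205,115,345,215))):
    i,j=(b,t0) if n=="top" else (a,s0)
    d=np.abs(i.astype(int)-j)[c[1]:c[3],c[0]:c[2]].sum(2); ys,xs=np.nonzero(d>90); print(n,len(xs),xs.min()+c[0] if len(xs) else 0,xs.max()+c[0],ys.min()+c[1],ys.max()+c[1])
for th in("clip","lip_l","lip_r","clip_tab"):
    for n in("top","side"):
        for d in ctrl.tip_of(th,n)[:1]: print(th,n,round(d["score"],2),back(n,d["centre"][::-1],.037).round(4))
```

```text
top 150 192 219 186 214
side 1904 205 285 115 214
clip top 0.53 [0.6001 0.2717 0.037 ]
clip side 0.44 [0.6326 0.1264 0.037 ]
clip_tab top 0.48 [0.613  0.1383 0.037 ]
clip_tab side 0.46 [0.6157 0.1271 0.037 ]
```

View pics/zz.png

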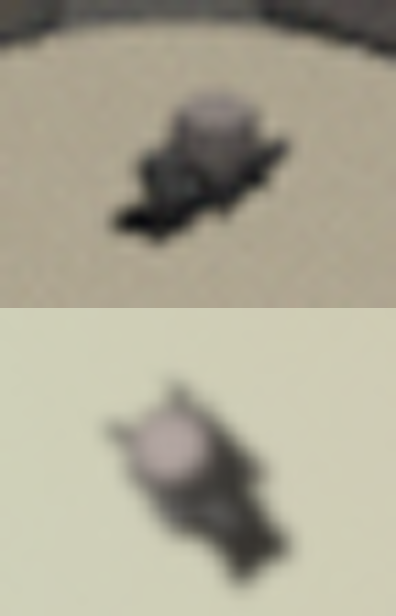

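Run:
```python
from h import *
f=lambda U,V,z:back("top",((U+.5)/11-.5+182,(V+.5)/11-.5+175),z)[:2]
h=f(172,139,.054)
for p in((112,125),(173,80)): 
    d=(f(*p,.040)-h)*1e3; c,s=np.cos(np.radians(37.4)),np.sin(np.radians(37.4)); print(h,(c*d[0]+s*d[1]).round(1),(-s*d[0]+c*d[1]).round(1))
```

```text
[0.63091468 0.14728832] 16.8 11.0
[0.63091468 0.14728832] 16.9 -9.6
```

Run:
```python
from h import *
print(ctrl.finish_job())
```

```text
the job is handed in; nothing more can be done
None
```

The clip is on the spindle. I pushed it there with the small brown fork, then laid the fork back on the board and let go. I handed the job in at about 19 s.

- **Snap:** the push rose to about 9.5 N, with one sideways-inclusive reading near 10 N. It then fell to nothing, and I pushed only about 1 mm further in the commands before backing off. Between my readings the force could have been a little higher, but every reading stayed well under 20 N.
- **Clip home:** in the last top picture the flared ends stand about 17 mm past the spindle axis and are centred on it. Home is 18 mm, and the clip would show less than 12 mm if it had not jumped. I did not nudge it again to check.
- **Other things:** in the top view, nothing around the turntable changed except where the clip was and now is. The fork lies near where it started and the gripper is clear of everything.
- **Checks that disagreed:**
    - Of the last network look-ups, "clip" was far off in the top view and about 20 mm off in the side view. The lips were not found, because the spindle head hides them. I relied on the picture measurements instead.
    - The same before/after comparison told me nothing in the side view, because the arm stood in it.
    - While pushing, about 3 N of upward force showed that the prongs were probably brushing the washer, so I raised the fork 0.4 mm.

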